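# Unlatch the shielded phone test box and hold its sprung lid open at 45 degrees

## Robot

A 6-joint arm with a two-finger parallel gripper is mounted at the origin on a cart in front of the work surface, level with it; the furniture and walls round the work are solid. World frame = base frame: x ahead of the robot, y to its left, z up, the work surface at z = 0. Lengths are in m, angles in rad, forces in N, time in s.
With the tool pointing down it reaches from about 0.275 to 0.825 m from the base axis. Payload 4.9 kg.
Tool frame: the origin (TCP) lies midway between the tips of the shut fingers; the grasp point (between the pads) lies 19 mm behind it; z points along the fingers, y is the line along which they close (so a half turn about z gives the same grasp; the last joint's range is limited). The gripper opens to 85 mm and grips with 20 to 120 N. Pads are 22 mm wide; open, the fingers measure 114 mm over their backs; the gripper's body (76 mm by 85 mm) begins 54 mm behind the grasp point. The pads swing forward as they close: fully open they stand 13 mm farther back than shut.
Start: joints at [1.032, 0.326, -0.193, 1.052, 0, 1.437], TCP at [0.217, 0.506, 0.231] pointing down, gripper open.
Joint ranges: [-2.65, 2.65], [-0.97, 1.79], [-1.3, 1.35], [-1.93, 2.1], [-1.47, 1.37], [-3.14, 3.14]. Speed limits (rad/s): [2.57, 2.57, 3.14, 3.14, 3.14, 3.14].

## Interface

Orientations are given as a unit quaternion [x, y, z, w].
In Python, from cell import * gives the robot as it stands.
- The arm moves only by the tool arm_command, never from a script. Its argument "motion" is a list of rows, each a list of 7 numbers: the turn, a rotation vector about the tool's x, y, z in rad, then the shift along the tool's x, y, z in mm, then the closure in counts, from 0 (fully open) to 255 (shut). In form: [[rx, ry, rz, x, y, z, gripper], ...]. A call has 1 to 12 rows; each row shifts and turns the commanded pose from where the row before left it, along the tool's axes as they then stand; what a row does not reach is not made up. A row lasts 1/8 s, in which the tool goes at most 62.5 mm and 10.7 degrees, less where a joint would pass 70% of its speed; a pose out of reach is approached as far as the arm can. A call is refused whole if a number of a shift passes 62.5 or a number of a turn 0.188, either way. A call with a gripper value outside its range is refused whole. The fingers move at their own pace and stop on an object; "force" is the grip in N (left out, the last holds). Time passes only in rows, so rows that do not move let the fingers close. It gives the time, the measured TCP pose, the force, the opening and the grip force at its end, in the units of the state.
- state(): the state, without advancing time (a new reading comes with each control period).
- camera(name): name is "side" or "top"; returns (picture, depth): 400x640x3 uint8, red, green, blue; 400x640 float32, m along the optical axis (not along the pixel's ray), 0 where there is no reading.
- get_calibration(name): a dict with "K" (3x3 intrinsics, pixels), "dist" ([k1, k2, p1, p2, k3] as OpenCV has them; the pictures are not rectified), "R" (3x3) and "t" (3): a world point X has camera coordinates R X + t. Camera axes: x right, y down, z forward; pixel columns grow to the right and rows downward; lengths in m; the calibration is good to about 2 mm. A picture is of the moment at which its call begins. get_calibration takes no time and is no camera call.
- finish_job(): hands the job in; it is judged then, once.
The state is a dict: "time_s": time; "joint_positions": joint angles; "qd": joint speeds; "joint_efforts": joint torques, N m; "tcp_pos": TCP position; "ee_rot": TCP orientation; "contact_force": force on the tool from outside, world axes, zero at the start; "moment": the same for the moment, N m; "grip_width": finger opening in m; "finger_force": force on a finger pad.
Only numpy, scipy, OpenCV 4.12 (cv2) and the standard library are available. Lean on these libraries where they do the work, as an engineer would, in place of code of your own. Each camera call takes 0.05 s, during which the arm holds its last target. There are 200 camera calls.

## Task

A phone lies in the grey test box whose spring-loaded lid is latched. Slide the latch bolt by its black knob away from the middle of the box, all the way until you feel it meet its stop, while the lid is still shut; then lift the lid by its bar handle and hold it open at 45 degrees so that a technician can reach in. The lid springs shut if let go, so finish while still holding it there with the gripper, and leave the multimeter, the dish and the cutters where they lie.

Things in the scene. Friction and masses are not known exactly. Their poses are not given: they have to be found in the camera images.
- test_box: Fixed grey metal box, 170 (its x) x 280 (its y) x 60 mm high, with a green phone inside. Origin: centre of its underside, on the table. Its x axis points from the front (bar handle and latch side, turned toward the robot) to the hinge at the back, its y axis to the left seen from the front, z up.
- lid_hinge (a point): Middle of the lid's hinge line, at the top of the back edge: (91, 0, 64) mm in the box's frame. The hinge line runs along the box's y axis.
- handle_bar (a point): Middle of the lid's bar handle, moves with the lid: round steel bar, 12 mm thick, parallel to the hinge line, 218 mm from it and 64 mm above the table when shut. 36 mm are free between bar and lid's front edge; two arms carry it 55 mm either side of the middle, 100 mm of bar free between. It turns between the fingers as the lid swings. Site axes turn with the lid: x to the hinge, y along the bar.
- box_lid (a joint): Opening angle of the aluminium lid (170 x 286 x 6 mm) in rad: 0 shut, 0.785 at 45 degrees, 1.5 at most. A spring and its weight always pull it shut: about 3 to 5 N at the bar, square to the lid, hold it. While the bolt is less than about 18 mm out, its tongue lies over a lug on the lid and the lid cannot be opened.
- latch_bolt (a joint): How far the bolt has been slid out, in m: 0 fully engaged, 0.030 at its stop, in the direction of the box's +y axis (away from the box's middle). It starts between 0 and 0.006, needs about 2 N to slide and stays where it is left.
- bolt_knob (a point): On the axis, 91 mm above the table, of the bolt's upright round black knob, at the left end of the box's front; moves with the bolt. Knob: 15 mm in diameter, free from 74 to 106 mm above the table. At bolt 0 it is at (-102, 100, 91) mm in the box's frame. Beside it lid and bar reach 70 mm above the table, the plate and rails under it 74 mm, the end stop beyond it 79 mm.
- multimeter: Bystander: yellow multimeter, 66 x 134 x 44 mm, lying to the right of the box. Origin: centre of its underside.
- magnet_dish: Bystander: small round steel dish with screws, 74 mm in diameter, 19 mm high, to the left of the box. Origin: centre of its underside.
- side_cutters: Bystander: red-handled side cutters, 119 mm long, 11 mm high, behind the box. Origin: centre of its underside.

How it is judged:
By the outcome, as a careful person would: the job done as asked, in the order asked, and still so for the second after the job is handed in, while the arm keeps its last pose, push and grip.
It also fails if it takes over 48 s, if anything falls off the work surface, if the arm or the gripper's body presses on something with over 40 N, if the wrist force passes 120 N, or if a joint passes its speed limit or range.

## Working session

There is one attempt and no reset: what is moved stays moved. The work goes in short steps, Python scripts to look and compute and a tool call to move; the robot and the scene stay as the last step left them, time stands still between calls to the robot, and variables do not carry over. Pictures are saved under pics/ and viewed, at most 10 in all, crops included, and the job is handed in when it is done.

Besides the shell and the picture viewer there is one more tool, called after "Request:" in YAML: its name, and indented under it one key for each argument. arm_command: Moves the arm, as the interface text tells. Its arguments: {"type":"object","properties":{"motion":{"type":"array"},"force":{"type":"number"}},"required":["motion"]}

```bash
mkdir -p pics; ls
python3 - <<'E'
from cell import *
import cv2,numpy as np
for n in("top","side"):
    p,d=camera(n); cv2.imwrite(f"pics/{n}0.png",p[:,:,::-1]); np.save(f"pics/{n}0.npy",d)
    c=get_calibration(n); print(n,np.round(c["K"],1).tolist(),np.round(c["dist"],3),np.round(c["R"],3).tolist(),np.round(c["t"],3))
print(state())
E
```

```text
pics
top [[445.9, 0.0, 325.6], [0.0, 445.9, 203.8], [0.0, 0.0, 1.0]] [-0.083  0.     0.     0.     0.   ] [[-0.012, -1.0, 0.018], [-0.995, 0.01, -0.098], [0.098, -0.02, -0.995]] [0.023 0.642 1.119]
side [[406.1, 0.0, 323.4], [0.0, 406.1, 196.6], [0.0, 0.0, 1.0]] [-0.088  0.     0.     0.     0.   ] [[0.834, -0.551, 0.004], [-0.248, -0.381, -0.89], [0.492, 0.742, -0.455]] [-0.512  0.243  0.751]
{'time_s': 0.1, 'joint_positions': array([ 1.03176868e+00,  3.26885313e-01, -1.93474535e-01,  1.05199743e+00,
       -1.85415612e-05,  1.43658424e+00]), 'qd': array([-0.00010433, -0.00093536,  0.00049014,  0.00029571, -0.00093683,
       -0.00225388]), 'joint_efforts': array([ 4.50238622e-04, -4.44238508e+01,  2.63038337e+01,  7.84464326e-03,
       -1.21713174e-04,  3.75352400e-06]), 'tcp_pos': array([0.21635038, 0.50509869, 0.23057522]), 'ee_rot': array([ 2.01028472e-01,  9.79585088e-01, -7.39735042e-04, -2.49039612e-04]), 'contact_force': array([ 0.07809604, -1.28704278, -0.25748953]), 'moment': array([ 0.00753268,  0.02119096, -0.01728601]), 'finger_force': 0.0, 'grip_width': 0.08502300950560267}
```

View pics/top0.png

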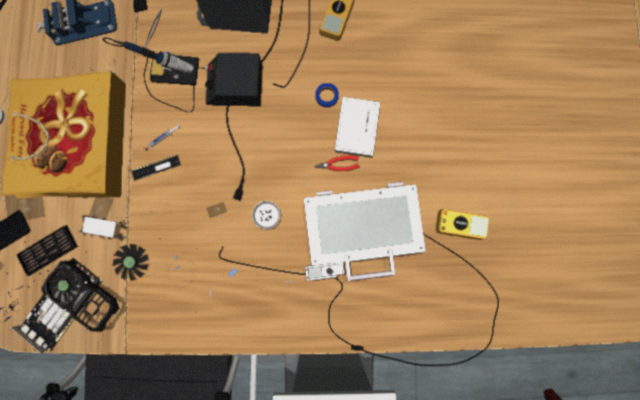

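View pics/side0.png

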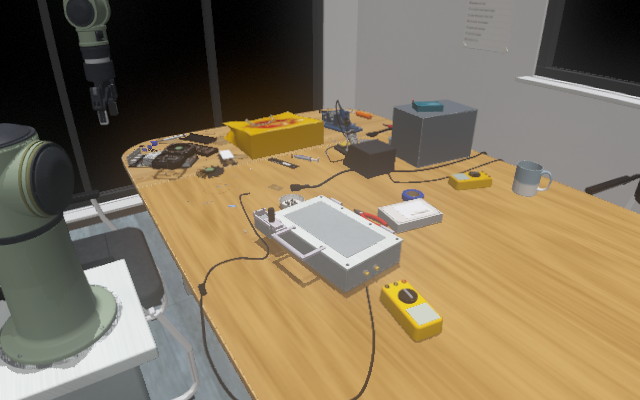

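Run:
```python
import cv2
p=cv2.imread("pics/top0.png"); cv2.imwrite("pics/c1.png",cv2.resize(p[175:290,295:435],None,fx=5,fy=5,interpolation=cv2.INTER_CUBIC))
p=cv2.imread("pics/side0.png"); cv2.imwrite("pics/c2.png",cv2.resize(p[190:290,245:405],None,fx=5,fy=5,interpolation=cv2.INTER_CUBIC))
```

```text
(no output)
```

View pics/c1.png

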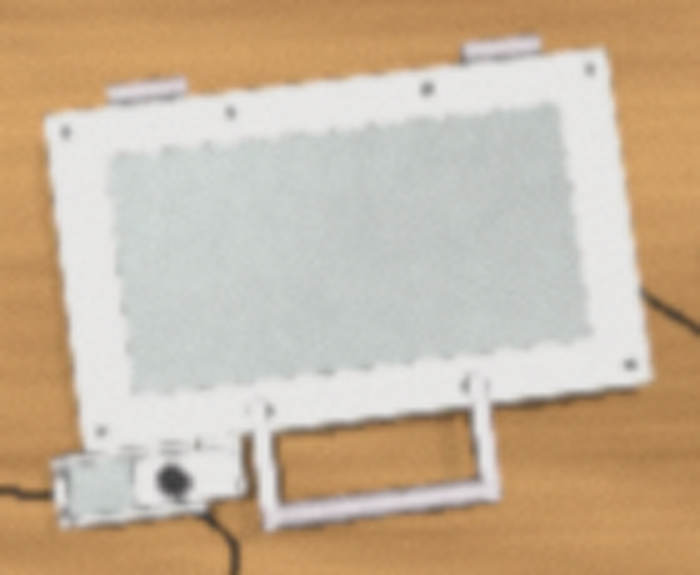

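View pics/c2.png

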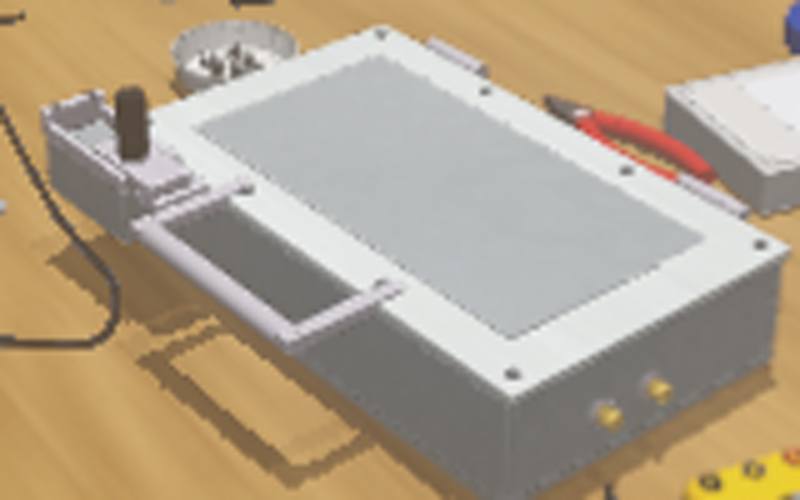

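Top crop: lid corners at crop (46,117), (605,50), (650,380); bar ends about (268,516)–(497,490); knob top (174,480). Side crop: knob upright from (131,90) top to (133,158).

```bash
cat > h.py <<'E'
from cell import *
import cv2,numpy as np
from scipy.optimize import least_squares
from scipy.spatial.transform import Rotation as Ro
def ray(n,uv,z):
    c=get_calibration(n);R,t=np.array(c["R"]),np.array(c["t"])
    q=cv2.undistortPoints(np.array([[uv]],float),np.array(c["K"]),np.array(c["dist"]))[0,0]
    d=R.T@[*q,1];o=-R.T@t
    return o+d*(z-o[2])/d[2]
def proj(n,X):
    c=get_calibration(n)
    return cv2.projectPoints(np.array(X,float),cv2.Rodrigues(np.array(c["R"]))[0],np.array(c["t"]),np.array(c["K"]),np.array(c["dist"]))[0][:,0]
def W(p,b): # box->world
    c,s=np.cos(p[2]),np.sin(p[2]); b=np.atleast_2d(b)
    return np.c_[p[0]+c*b[:,0]-s*b[:,1],p[1]+s*b[:,0]+c*b[:,1],b[:,2]]
E
python3 - <<'E'
from h import *
top=[((46,117),(85,143,67)),((605,50),(85,-143,67)),((650,380),(-85,-143,67))]
side=[((385,27),(85,143,67)),((790,250),(85,-143,67)),((510,400),(-85,-143,67))]
T=np.array([(np.array(a)+.5)/5-.5+[295,175] for a,_ in top]);S=np.array([(np.array(a)+.5)/5-.5+[245,190] for a,_ in side])
B=np.array([b for _,b in top])/1e3
f=lambda p:np.r_[(proj("top",W(p,B))-T).ravel(),(proj("side",W(p,B))-S).ravel()]
r=least_squares(f,[.45,-.05,.1]);p=r.x;print(p,np.round(r.fun,1))
r2=least_squares(lambda p:f(p)[:6],p);print(r2.x)
np.save("box.npy",p)
k=ray("top",(np.array([174,480])+.5)/5-.5+[295,175],.106);print("knob meas",k)
print("knob0",W(p,[-.102,.1,.091]),"bar",W(p,[-.127,0,.064]),"hinge",W(p,[.091,0,.064]))
print("bar meas",[ray("top",(np.array(a)+.5)/5-.5+[295,175],.07) for a in((268,516),(497,490))])
k2=ray("side",(np.array([131,90])+.5)/5-.5+[245,190],.106);print("knob side",k2)
E
```

```text
[ 0.58478215 -0.07981247  0.10863004] [-0.4 -0.1  0.3  0.   0.7  1.  -0.2 -0.7  0.4 -0.5  0.2 -0.6]
[ 0.58547709 -0.07947964  0.11127132]
knob meas [0.47455174 0.00985673 0.106     ]
knob0 [[0.47254173 0.0085396  0.091     ]] bar [[ 0.45853074 -0.09358136  0.064     ]] hinge [[ 0.67524575 -0.06994656  0.064     ]]
bar meas [array([ 0.45446587, -0.03715382,  0.07      ]), array([ 0.46540199, -0.15079944,  0.07      ])]
knob side [0.47461611 0.01376639 0.106     ]
```

Request:
arm_command:
  motion:
    - [0, 0, 0.176, 0, 0, 0, 120]
    - [0, 0, 0.176, 0, 0, 0, 120]
    - [0, 0, 0.176, 0, 0, 0, 120]
    - [0, 0, 0.176, 0, 0, 0, 120]
    - [0, 0, 0.176, 0, 0, 0, 120]
    - [0, 0, 0.178, 0, 0, 0, 120]
  force: 40

```text
time_s: 0.85
tcp_pos: [0.2164, 0.5053, 0.2308]
ee_rot: [0.67, 0.742, -0.001, 0.0]
contact_force: [-0.0, -0.2, 0.0]
grip_width: 0.0454
finger_force: 0.0
```

Request:
arm_command:
  motion:
    - [0, 0, 0, -52, 20, 0, 120]
    - [0, 0, 0, -52, 20, 0, 120]
    - [0, 0, 0, -52, 20, 0, 120]
    - [0, 0, 0, -52, 20, 0, 120]
    - [0, 0, 0, -52, 20, 0, 120]
    - [0, 0, 0, -52, 20, 0, 120]
    - [0, 0, 0, -52, 20, 0, 120]
    - [0, 0, 0, -52, 20, 0, 120]
    - [0, 0, 0, -52, 21, 0, 120]
    - [0, 0, 0, -51, 21, 0, 120]
    - [0, 0, 0, 0, 0, 0, 120]
    - [0, 0, 0, 0, 0, 0, 120]

```text
time_s: 2.35
tcp_pos: [0.4726, 0.0115, 0.2308]
ee_rot: [0.668, 0.744, -0.0, -0.001]
contact_force: [0.1, 0.1, 0.1]
grip_width: 0.0455
finger_force: 0.0
```

```bash
cat >> h.py <<'E'
def rel(target,p=None):
    s=state();R=Ro.from_quat(s["ee_rot"])
    print("t",round(s["time_s"],2),"tcp",np.round(s["tcp_pos"],4),"w",round(s["grip_width"],4),"F",np.round(s["contact_force"],1),"ff",s["finger_force"])
    p=np.load("box.npy")
    D=np.array([[0,1,0],[1,0,0],[0,0,-1.]]).T; c=Ro.from_euler("z",p[2]).as_matrix()
    print("turn needed (tool)",np.round((R.inv()*Ro.from_matrix(c@D)).as_rotvec(),4),"shift mm (tool)",np.round(R.inv().apply(np.array(target)-s["tcp_pos"])*1e3,1),"qj",np.round(s["joint_positions"],2))
E
python3 -c "
from h import *
rel([.4738,.0115,.083])"
```

```text
t 2.35 tcp [0.4726 0.0115 0.2308] w 0.0455 F [0.1 0.1 0.1] ff 0.0
turn needed (tool) [-0.0016 -0.0008 -0.0012] shift mm (tool) [ -0.3   1.4 147.8] qj [-0.13  0.19 -0.38  1.    0.    1.33]
```

Request:
arm_command:
  motion:
    - [0, 0, 0, 0, 1.4, 40, 120]
    - [0, 0, 0, 0, 0, 40, 120]
    - [0, 0, 0, 0, 0, 35, 120]
    - [0, 0, 0, 0, 0, 20, 120]
    - [0, 0, 0, 0, 0, 12, 120]
    - [0, 0, 0, 0, 0, 0, 120]
    - [0, 0, 0, 0, 0, 0, 120]

```text
time_s: 3.22
tcp_pos: [0.4753, 0.0118, 0.0851]
ee_rot: [0.668, 0.744, 0.0, 0.001]
contact_force: [-0.0, 0.2, -0.5]
grip_width: 0.0453
finger_force: 0.0
```

```bash
python3 -c "
from h import *
rel([.4738,.0115,.083])
p,d=camera('side');cv2.imwrite('pics/c3.png',cv2.resize(p[130:260,210:380],None,fx=4,fy=4,interpolation=cv2.INTER_CUBIC)[:,:,::-1])"
```

```text
t 3.23 tcp [0.4753 0.0118 0.0851] w 0.0453 F [-0.   0.2 -0.5] ff 0.0
turn needed (tool) [0.0013 0.0003 0.0001] shift mm (tool) [-0.2 -1.5  2.1] qj [-0.13  0.35 -0.58  0.63  0.    1.33]
```

View pics/c3.png

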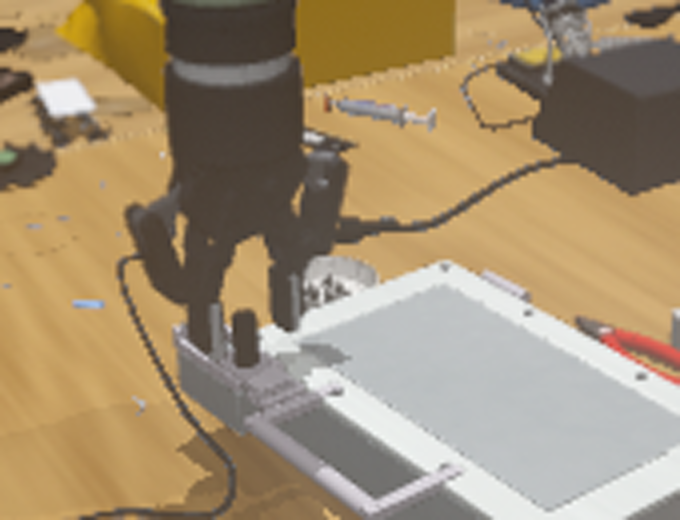

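The knob (245,338) stands between the two fingers (213 and 287), so I close.

Request:
arm_command:
  motion:
    - [0, 0, 0, 0, -1, 0, 200]
    - [0, 0, 0, 0, 0, 0, 255]
    - [0, 0, 0, 0, 0, 0, 255]
    - [0, 0, 0, 0, 0, 0, 255]
    - [0, 0, 0, 0, 0, 0, 255]
  force: 30

```text
time_s: 3.9
tcp_pos: [0.4731, 0.0112, 0.0849]
ee_rot: [0.668, 0.744, -0.0, -0.0]
contact_force: [-3.3, 0.3, 7.4]
grip_width: 0.0134
finger_force: 29.3
```

Request:
arm_command:
  motion:
    - [0, 0, 0, 4, 0, 0, 255]
    - [0, 0, 0, 6, 0, 0, 255]
    - [0, 0, 0, 6, 0, 0, 255]
    - [0, 0, 0, 4, 0, 0, 255]
    - [0, 0, 0, 0, 0, 0, 255]

```text
time_s: 4.53
tcp_pos: [0.4709, 0.031, 0.0849]
ee_rot: [0.668, 0.744, -0.001, 0.0]
contact_force: [-4.5, -1.1, 7.0]
grip_width: 0.0133
finger_force: 29.4
```

Request:
arm_command:
  motion:
    - [0, 0, 0, 2, 0, 0, 255]
    - [0, 0, 0, 2, 0, 0, 255]
    - [0, 0, 0, 0, 0, 0, 255]
    - [0, 0, 0, 0, 0, 0, 255]

```text
time_s: 5.03
tcp_pos: [0.4704, 0.0347, 0.0849]
ee_rot: [0.668, 0.744, -0.001, 0.0]
contact_force: [-3.4, -1.6, 7.4]
grip_width: 0.0142
finger_force: 29.4
```

Request:
arm_command:
  motion:
    - [0, 0, 0, 2, 0, 0, 255]
    - [0, 0, 0, 1, 0, 0, 255]
    - [0, 0, 0, 0, 0, 0, 255]
    - [0, 0, 0, 0, 0, 0, 255]

```text
time_s: 5.52
tcp_pos: [0.4701, 0.0375, 0.0849]
ee_rot: [0.668, 0.744, -0.001, 0.0]
contact_force: [-3.9, -1.6, 6.9]
grip_width: 0.0138
finger_force: 29.4
```

Request:
arm_command:
  motion:
    - [0, 0, 0, 2, 0, 0, 255]
    - [0, 0, 0, 0, 0, 0, 255]
    - [0, 0, 0, 0, 0, 0, 255]

```text
time_s: 5.9
tcp_pos: [0.47, 0.039, 0.0849]
ee_rot: [0.668, 0.744, -0.001, 0.001]
contact_force: [-2.8, -2.8, 7.0]
grip_width: 0.0137
finger_force: 29.4
```

```bash
python3 -c "
from h import *
s=state();print(s['contact_force'],s['moment'])
pb=np.load('box.npy');print(Ro.from_euler('z',-pb[2]).apply(s['tcp_pos']-[*pb[:2],0]))
p,d=camera('top');q,_=camera('side')
f=lambda a:cv2.resize(a,(400,400),interpolation=cv2.INTER_CUBIC)
cv2.imwrite('pics/c4.png',np.hstack([f(p[220:300,290:370]),f(q[170:260,220:310])])[:,:,::-1])"
```

```text
[-2.81728249 -2.79721737  6.96768196] [-0.73707156  0.77784837  0.02214567]
[-0.10125544  0.13060438  0.08487432]
```

View pics/c4.png

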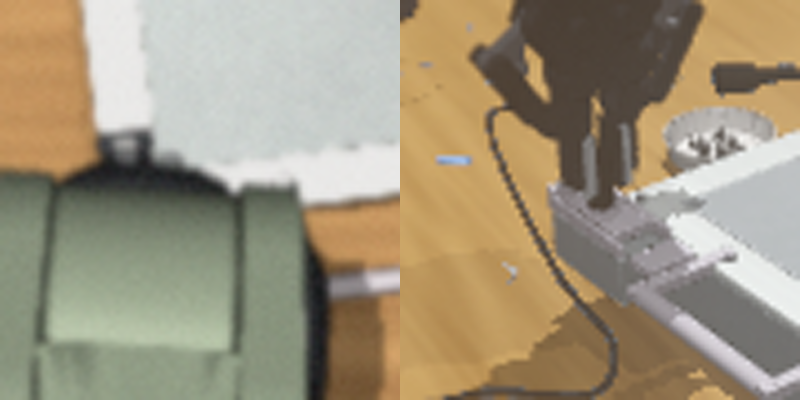

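The knob (600,200 in the right half) has reached the plate's left end and the resistance is rising. I push on to feel the stop.

Request:
arm_command:
  motion:
    - [0, 0, 0, 2, 0, 0, 255]
    - [0, 0, 0, 0, 0, 0, 255]
    - [0, 0, 0, 0, 0, 0, 255]

```text
time_s: 6.38
tcp_pos: [0.47, 0.0391, 0.0849]
ee_rot: [0.669, 0.744, -0.003, 0.002]
contact_force: [-3.6, -8.8, 5.4]
grip_width: 0.0137
finger_force: 29.3
```

Request:
arm_command:
  motion:
    - [0, 0, 0, 2, 0, 0, 255]
    - [0, 0, 0, 0, 0, 0, 255]
    - [0, 0, 0, 0, 0, 0, 255]

```text
time_s: 6.75
tcp_pos: [0.47, 0.0393, 0.0849]
ee_rot: [0.669, 0.743, -0.005, 0.004]
contact_force: [-2.9, -14.8, 6.2]
grip_width: 0.0135
finger_force: 29.2
```

Solid stop felt (position holds, 8.8 → 14.8 N). I unload, release and rise.

Request:
arm_command:
  motion:
    - [0, 0, 0, -3.5, 0, 0, 255]
    - [0, 0, 0, 0, 0, 0, 120]
    - [0, 0, 0, 0, 0, 0, 120]
    - [0, 0, 0, 0, 0, 0, 120]
    - [0, 0, 0, 0, 0, -20, 120]
    - [0, 0, 0, 0, 0, -35, 140]
    - [0, 0, 0, 0, 0, -30, 145]
    - [0, 0, 0, 0, 0, 0, 145]

```text
time_s: 7.75
tcp_pos: [0.4725, 0.0408, 0.1714]
ee_rot: [0.668, 0.744, 0.001, 0.002]
contact_force: [0.5, 0.2, 0.5]
grip_width: 0.0371
finger_force: 0.0
```

```bash
python3 -c "
from h import *
b=np.load('box.npy');w=W(b,[-.127,0,.045])[0];print(w);rel(w)"
```

```text
[ 0.45853074 -0.09358136  0.045     ]
t 7.75 tcp [0.4725 0.0408 0.1714] w 0.0371 F [0.5 0.2 0.5] ff 0.0
turn needed (tool) [ 0.0047  0.0008 -0.0002] shift mm (tool) [-132.   -29.   126.3] qj [-0.07  0.24 -0.48  0.85  0.    1.39]
```

Request:
arm_command:
  motion:
    - [0.005, 0, 0, -33, -7, 0, 145]
    - [0, 0, 0, -33, -7, 0, 145]
    - [0, 0, 0, -33, -7, 0, 145]
    - [0, 0, 0, -33, -7, 20, 145]
    - [0, 0, 0, 0, 0, 40, 145]
    - [0, 0, 0, 0, 0, 0, 145]
    - [0, 0, 0, 0, 0, 0, 145]

```text
time_s: 8.62
tcp_pos: [0.4567, -0.0932, 0.1096]
ee_rot: [0.668, 0.744, -0.002, -0.002]
contact_force: [-0.6, 0.2, 1.0]
grip_width: 0.0367
finger_force: 0.0
```

```bash
python3 -c "
from h import *
b=np.load('box.npy');w=W(b,[-.127,0,.045])[0];rel(w)
q,_=camera('side')
cv2.imwrite('pics/c5.png',cv2.resize(q[160:280,235:385],None,fx=5,fy=5,interpolation=cv2.INTER_CUBIC)[:,:,::-1])"
```

```text
t 8.62 tcp [ 0.4567 -0.0932  0.1096] w 0.0367 F [-0.6  0.2  1. ] ff 0.0
turn needed (tool) [-0.0056 -0.0004 -0.    ] shift mm (tool) [-0.6  2.2 64.6] qj [-0.36  0.31 -0.57  0.7  -0.    1.1 ]
```

View pics/c5.png

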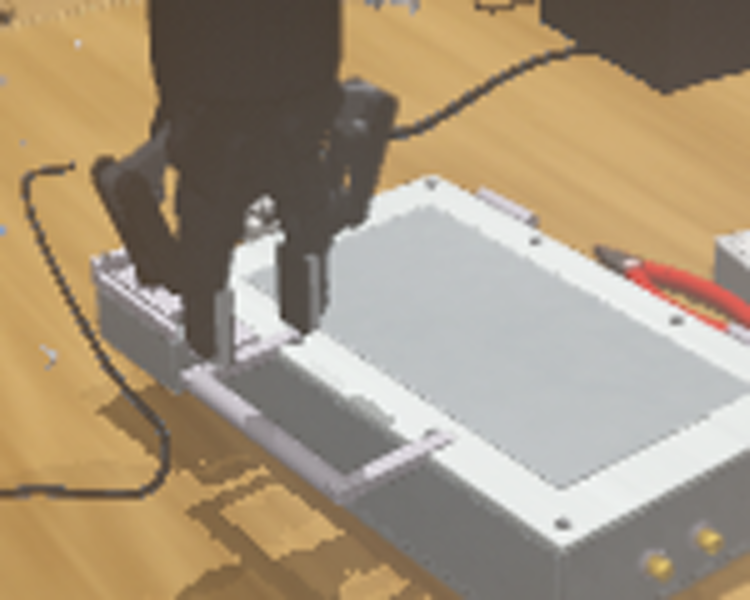

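The fingers (215,350) and (305,330) stand above the bar handle's middle, either side of the bar. I descend.

Request:
arm_command:
  motion:
    - [-0.005, 0, 0, 0, 2.5, 20, 145]
    - [0, 0, 0, 0, 0, 20, 145]
    - [0, 0, 0, 0, 0, 14, 145]
    - [0, 0, 0, 0, 0, 10, 145]
    - [0, 0, 0, 0, 0, 0, 145]
    - [0, 0, 0, 0, 0, 0, 145]

```text
time_s: 9.43
tcp_pos: [0.4595, -0.0934, 0.0458]
ee_rot: [0.668, 0.744, 0.0, 0.0]
contact_force: [0.3, 0.6, 0.2]
grip_width: 0.0368
finger_force: 0.0
```

Request:
arm_command:
  motion:
    - [0, 0, 0, 0, 0, 0, 200]
    - [0, 0, 0, 0, 0, 0, 255]
    - [0, 0, 0, 0, 0, 0, 255]
    - [0, 0, 0, 0, 0, 0, 255]
    - [0, 0, 0, 0, 0, 0, 255]
  force: 40

```text
time_s: 10.05
tcp_pos: [0.4595, -0.0934, 0.0456]
ee_rot: [0.668, 0.744, 0.0, 0.0]
contact_force: [-0.4, -0.7, 2.8]
grip_width: 0.0106
finger_force: 39.0
```

```bash
python3 -c "
from h import *
b=np.load('box.npy');w=W(b,[-.127,0,.045])[0];rel(w)
h=np.array([.091,0,.045])
for a in(10,20,30,40,45): r=np.radians(a);print(a,np.round(.218e3*np.array([1-np.cos(r),np.sin(r)]),1))"
```

```text
t 10.05 tcp [ 0.4595 -0.0934  0.0456] w 0.0106 F [-0.4 -0.7  2.8] ff 39.01385843753815
turn needed (tool) [ 0.0008  0.0004 -0.0006] shift mm (tool) [-0.  -1.   0.6] qj [-0.36  0.4  -0.64  0.53  0.    1.1 ]
10 [ 3.3 37.9]
20 [13.1 74.6]
30 [ 29.2 109. ]
40 [ 51.  140.1]
45 [ 63.9 154.1]
```

Request:
arm_command:
  motion:
    - [0, 0, 0, 0, 0.2, -9.5, 255]
    - [0, 0, 0, 0, 0.6, -9.5, 255]
    - [0, 0, 0, 0, 1.1, -9.5, 255]
    - [0, 0, 0, 0, 1.4, -9.4, 255]
    - [0, 0, 0, 0, 0, 0, 255]

```text
time_s: 10.68
tcp_pos: [0.4625, -0.0931, 0.084]
ee_rot: [0.668, 0.744, -0.0, 0.0]
contact_force: [1.7, -2.2, -4.1]
grip_width: 0.0105
finger_force: 38.9
```

Lid is free (about 5 N). Continue along the arc to 40°.

Request:
arm_command:
  motion:
    - [0, 0, 0, 0, 1.8, -9.3, 255]
    - [0, 0, 0, 0, 2.3, -9.2, 255]
    - [0, 0, 0, 0, 2.7, -9.1, 255]
    - [0, 0, 0, 0, 3.0, -9.1, 255]
    - [0, 0, 0, 0, 3.5, -8.8, 255]
    - [0, 0, 0, 0, 3.8, -8.7, 255]
    - [0, 0, 0, 0, 4.2, -8.5, 255]
    - [0, 0, 0, 0, 4.6, -8.4, 255]
    - [0, 0, 0, 0, 0, 0, 255]

```text
time_s: 11.8
tcp_pos: [0.4865, -0.0903, 0.1548]
ee_rot: [0.668, 0.744, -0.002, -0.001]
contact_force: [-5.2, -4.9, -1.8]
grip_width: 0.0106
finger_force: 39.1
```

Request:
arm_command:
  motion:
    - [0, 0, 0, 0, 4.9, -8.1, 255]
    - [0, 0, 0, 0, 5.3, -7.9, 255]
    - [0, 0, 0, 0, 5.6, -7.7, 255]
    - [0, 0, 0, 0, 6.0, -7.4, 255]
    - [0, 0, 0, 0, 6.3, -7.2, 255]
    - [0, 0, 0, 0, 6.6, -6.8, 255]
    - [0, 0, 0, 0, 0, 0, 255]
    - [0, 0, 0, 0, 0, 0, 255]

```text
time_s: 12.8
tcp_pos: [0.5182, -0.0868, 0.1997]
ee_rot: [0.668, 0.744, -0.004, -0.003]
contact_force: [-13.3, -4.6, 6.3]
grip_width: 0.0105
finger_force: 39.3
```

```bash
python3 -c "
from h import *
b=np.load('box.npy');w=W(b,[.091-.1541,0,.199])[0];rel(w)
s=state();g=s['tcp_pos']-.019*Ro.from_quat(s['ee_rot']).apply([0,0,1]);l=Ro.from_euler('z',-b[2]).apply(g-[*b[:2],0]);v=l-[.091,0,.064];print('angle',np.degrees(np.arctan2(v[2],-v[0])),'r',np.hypot(v[0],v[2]))
q,_=camera('side')
cv2.imwrite('pics/c6.png',cv2.resize(q[130:290,230:410],None,fx=3.7,fy=3.7,interpolation=cv2.INTER_CUBIC)[:,:,::-1])"
```

```text
t 12.8 tcp [ 0.5182 -0.0868  0.1997] w 0.0105 F [-13.3  -4.6   6.3] ff 39.28340792655945
turn needed (tool) [-0.0089  0.001  -0.0015] shift mm (tool) [-0.2  3.9  0.7] qj [-0.3   0.31 -0.3   0.97 -0.    1.16]
angle 44.4324954744034 r 0.22101789354354381
```

View pics/c6.png

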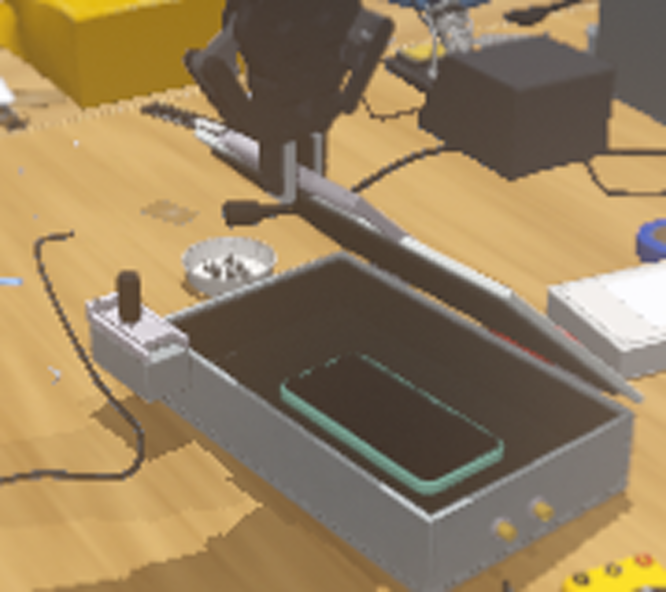

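The lid is open over the green phone and the knob (128,295) sits at the bolt's outer end. I'll measure the lid's angle from the depth image.

```bash
cat > ang.py <<'E'
from h import *
b=np.load('box.npy')
for n in("top","side"):
    _,d=camera(n);c=get_calibration(n);R,t=np.array(c["R"]),np.array(c["t"])
    v,u=np.nonzero(d>0);q=cv2.undistortPoints(np.c_[u,v].astype(float)[:,None],np.array(c["K"]),np.array(c["dist"]))[:,0]
    X=(np.c_[q,np.ones(len(q))]*d[v,u][:,None]-t)@R
    L=(X-[*b[:2],0])@Ro.from_euler('z',b[2]).as_matrix()
    m=(abs(L[:,1])>.055)&(abs(L[:,1])<.135)&(L[:,0]<.07)&(L[:,2]>.085)&(L[:,0]>-.06)&(L[:,2]<.25)
    r=np.hypot(L[:,0]-.091,L[:,2]-.064);m&=(r>.03)&(r<.165);P=L[m]
    a=np.degrees(np.arctan2(P[:,2]-.064,.091-P[:,0]));k=abs(a-np.median(a))<6;P=P[k]
    s=np.linalg.svd(P-P.mean(0),full_matrices=False)[2][2];s*=np.sign(s[2])
    print(n,len(P),"plane angle",np.degrees(np.arctan2(s[0],s[2])),"n",np.round(s,3),"hinge-dist mm",1e3*(P.mean(0)-[.091,0,.064])@s)
rel(W(b,[.091-.1541,0,.199])[0])
E
python3 ang.py
```

```text
top 1920 plane angle 43.144533681160965 n [0.684 0.001 0.73 ] hinge-dist mm 5.367756698603088
side 335 plane angle 43.32718127214995 n [0.686 0.006 0.727] hinge-dist mm -5.925038079282842
t 12.95 tcp [ 0.5181 -0.0868  0.1997] w 0.0104 F [-13.2  -5.7   5.9] ff 39.27795767784119
turn needed (tool) [-0.0089  0.0009 -0.0014] shift mm (tool) [-0.3  4.   0.6] qj [-0.3   0.31 -0.3   0.97 -0.    1.16]
```

Request:
arm_command:
  motion:
    - [0, 0, 0, 0, 0, -3, 255]
    - [0, 0, 0, 0, 0.5, -3, 255]
    - [0, 0, 0, 0, 0, 0, 255]
    - [0, 0, 0, 0, 0, 0, 255]
    - [0, 0, 0, 0, 0, 0, 255]

```text
time_s: 13.58
tcp_pos: [0.5231, -0.0863, 0.2053]
ee_rot: [0.668, 0.744, -0.0, -0.0]
contact_force: [0.9, -3.9, -6.6]
grip_width: 0.0107
finger_force: 39.3
```

```bash
python3 ang.py
```

```text
top 1825 plane angle 44.99320391418712 n [0.707 0.002 0.707] hinge-dist mm 5.579081281789655
side 461 plane angle 45.29043216173449 n [0.711 0.005 0.704] hinge-dist mm -6.031801389254845
t 13.68 tcp [ 0.5231 -0.0862  0.2053] w 0.0103 F [ 1.8 -3.7 -7.2] ff 39.25347983837128
turn needed (tool) [-0.0001 -0.0002 -0.0005] shift mm (tool) [-0.3 -1.1  6.3] qj [-0.3   0.31 -0.29  0.98  0.    1.16]
```

Request:
arm_command:
  motion:
    - [0, 0, 0, 0, 0, 0, 255]
    - [0, 0, 0, 0, 0, 0, 255]
    - [0, 0, 0, 0, 0, 0, 255]
    - [0, 0, 0, 0, 0, 0, 255]
    - [0, 0, 0, 0, 0, 0, 255]
    - [0, 0, 0, 0, 0, 0, 255]

```text
time_s: 14.42
tcp_pos: [0.5232, -0.0863, 0.2054]
ee_rot: [0.668, 0.744, 0.0, 0.0]
contact_force: [3.2, -3.2, -9.9]
grip_width: 0.0104
finger_force: 39.0
```

```bash
python3 ang.py && python3 -c "
from cell import *
print(finish_job())"
```

```text
top 1822 plane angle 45.08227410923243 n [0.708 0.002 0.706] hinge-dist mm 5.427848083458898
side 454 plane angle 45.3197723937777 n [0.711 0.006 0.703] hinge-dist mm -6.043635715083106
t 14.53 tcp [ 0.5232 -0.0862  0.2055] w 0.0107 F [  2.1  -2.2 -10. ] ff 39.01537835597992
turn needed (tool) [ 0.0003 -0.0002 -0.0005] shift mm (tool) [-0.3 -1.2  6.5] qj [-0.3   0.31 -0.29  0.98  0.    1.16]
the job is handed in; nothing more can be done
None
```

I slid the bolt out until it met its stop with the lid still shut, then opened the lid to about 45° (45.1° and 45.3° from the two cameras); the gripper was still holding it there at hand-in, at 14.5 s, and I never moved near the multimeter, dish or cutters.

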